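# Unstack the samples and set each at its station

### The job

The samples for this session came to the bench in one pile: take it apart from the top down, one thing at a time, and set each at its station before taking the next. The small round dish goes in the middle of the balance's round pan, the square glass block on the floor of the open moist chamber, the large round dish in the middle of the light base's round glass, and the slide box flat inside the low steel tray. Keep the dishes and the block level, set everything down gently without dropping it, and leave the beaker and the bottle where they are.

Things in the scene. Friction and masses are not known exactly. Their poses are not given: they have to be found in the camera images.
- small_dish: Small round culture dish with a tight lid, clear plastic with a sand-coloured gel inside; 35 mm diameter, 11 mm high, 20 g or so, rigid and shut. Top of the pile: it stands on the glass block. Origin: centre of its underside, z up.
- glass_block: Square glass staining block with a glued-on cover and a dark round well; 40 x 40 mm, 17 mm high, about 60 g. Second in the pile: it stands on the large dish, its corners showing round the small dish, turned at any angle. Origin: centre of its underside, z up, x and y square to its sides.
- large_dish: Large round culture dish with a tight lid, clear plastic with a dark purplish gel inside; 58 mm diameter, 15 mm high, about 50 g, rigid and shut. Third in the pile: it stands on the slide box. Origin: centre of its underside, z up.
- slide_box: Grey plastic microscope-slide box, closed; 90 mm long (its x) by 62 mm wide (its y), 34 mm high, about 180 g. Bottom of the pile, standing on the bench. Origin: centre of its underside, z up. The undersides of the things above it lie 34, 49 and 66 mm above its own, centred to within a few mm; the top of the pile is 77 mm up.
- pan (a point): The balance's weighing pan: round, flat, steel, 90 mm diameter, fixed. Point: centre of its upper face, 44 mm above the bench. The balance is a flat white housing, 190 x 136 mm, 34 mm high, with a dark display; it reaches 125 mm from the pan's centre towards its own -x and 65 mm towards its +x. Does not move.
- chamber_floor (a point): The moist chamber: an open clear plastic box with a flat white floor marked with grey lines, inside 130 mm (its x) by 100 mm (its y), walls 3 mm thick, rim 30 mm above the bench, 27 mm above its floor. Point: centre of the inner floor, 3 mm above the bench; axes along the walls. Does not move.
- glass (a point): The light base's round lit glass: 90 mm diameter, flat, white, with a dark 6 mm ring round it, 2 mm proud of a white housing 200 mm (its x) by 190 mm. Point: centre of the glass's upper face, 30 mm above the bench. Does not move.
- tray_floor (a point): Low steel tray for the slide box: inside 110 mm (its x) by 80 mm (its y), walls 3 mm thick, rim 8 mm above the bench, 6 mm above its floor. Point: centre of the inner floor, 2 mm above the bench; axes along the walls. The box goes in lengthways, either way round; fingers gripping its width clear the rim if their tips stay 8 mm above the box's underside. Does not move.
- beaker: Bystander: empty glass beaker, 52 mm diameter, 70 mm high, loose. Origin: centre of its underside.
- bottle: Bystander: amber glass bottle with a white cap, 54 mm diameter, 115 mm high, loose. Origin: centre of its underside.
Not all that is in view belongs to the job. Leave any green or yellow look-alike of the small_dish alone.

How it is judged:
By the outcome, as a careful person would: the job done as asked, in the order asked, and still so for the second after the job is handed in, with the robot touching nothing.
It also fails if it takes over 115 s, if anything falls off the work surface, if the arm or the gripper's body presses on something with over 40 N, if the wrist force passes 120 N, or if a joint passes its speed limit or range.

### The arm

A 6-joint arm with a two-finger parallel gripper is mounted at the origin on the work surface. World frame = base frame: x ahead of the robot, y to its left, z up, the work surface at z = 0. Lengths are in m, angles in degrees, forces in N, time in s.
With the tool pointing down it reaches from about 0.325 to 0.85 m from the base axis. Payload 15.5 kg.
Tool frame: the origin (TCP) lies at the very end of the fingers, on their centre line; the grasp point (between the pads) lies arm.grip_depth behind it (arm.grip_depth is the distance from the TCP to the grasp point, in m); z points along the fingers, y is the line along which they close (so a half turn about z gives the same grasp; the last joint's range is limited). The gripper opens to 91 mm and grips with 3 to 60 N. Pads are 32 mm wide; open, the fingers measure 118 mm over their backs; the gripper's body (76 mm by 178 mm) begins 60 mm behind the grasp point.
Start: joints at [69.643, 28.281, 77.091, -0, 74.628, -5.472], TCP at [0.161, 0.604, 0.177] pointing down, gripper open.
Joint ranges: [-166.48, 166.48], [-47.26, 123.95], [12.59, 153.08], [-70.14, 250.14], [6.76, 159.57], [-176.63, 176.63]. Speed limits (degrees/s): [108.29, 108.29, 147.25, 172.46, 172.46, 172.46].

### API

Orientations are given as a 3x3 rotation matrix whose columns are the frame's x, y, z axes.
In Python, from rig import arm gives the robot as it stands. Calls block until the motion is done:
- arm.move_to(position, orientation): joint-space move of the TCP to a pose.
- arm.move_l(position, orientation=None, feed=0.15): straight line of the TCP; orientation=None keeps the orientation; feed is the mean speed in m/s.
- arm.move_joints(angles): joint-space move.
- arm.grip(opening): finger opening in m; the grip force is fixed at half the most; returns when the fingers have stopped.
- arm.sleep(seconds).
- arm.solve_ik(position, orientation): joint angles nearest the present ones, or None.
- arm.snapshot(name): name is "side" or "top" or "wrist"; returns the picture (384x512x3 uint8, red, green, blue); there is no depth.
- arm.get_calibration(name): a dict with "intrinsics" (3x3 intrinsics, pixels), "cam_to_world" (4x4, takes a point from camera to world coordinates). Camera axes: x right, y down, z forward; pixel columns grow to the right and rows downward; lengths in m; the calibration is good to about 2 mm. A picture is of the moment at which its call begins: read the wrist's pose just before it. get_calibration takes no time and is no camera call; for the wrist camera it gives the pose at the moment of the call.
A pose or a line that the arm cannot do raises arm.Unreachable and nothing moves.
- arm.sign_off(): hands the job in; it is judged then, once.
Readings, each from a call of its own:
- arm.current_t(): time.
- arm.current_joint_positions(): joint angles.
- arm.current_dq(): joint speeds.
- arm.current_tau(): joint torques, N m.
- arm.current_ee_pos(): TCP position.
- arm.current_tool_rot(): TCP orientation.
- arm.current_force(): force on the tool from outside, world axes, zero at the start.
- arm.current_torque(): the same for the moment, N m.
- arm.current_width(): finger opening in m.
- arm.current_grasp_force(): force on a finger pad.
Only numpy, scipy, OpenCV 4.12 (cv2) and the standard library are available. Lean on these libraries where they do the work, as an engineer would, in place of code of your own. Each camera call takes 0.05 s, during which the arm holds its last target. There are 200 camera calls.

## Working session

There is one attempt and no reset: what is moved stays moved. The work goes in short steps, each a Python script; the robot and the scene stay as the last script left them, time stands still between calls to the robot, and variables do not carry over. Pictures are saved under pics/ and viewed, at most 14 in all, crops included, and the job is handed in when it is done.

```bash
ls; mkdir -p pics; cat > h.py <<'E'
import numpy as np, cv2
from rig import arm
def save(name,fn,crop=None,scale=1):
    im=arm.snapshot(name)
    cv2.imwrite('pics/raw_'+fn,im[:,:,::-1])
    return im
def pix(cal,P):
    K=cal['intrinsics'];T=np.linalg.inv(cal['cam_to_world'])
    p=T[:3,:3]@np.array(P,float)+T[:3,3]; q=K@p; return q[:2]/q[2]
def ray(cal,uv,z):
    K=np.array(cal['intrinsics']);T=np.array(cal['cam_to_world'])
    d=T[:3,:3]@np.linalg.solve(K,[uv[0],uv[1],1]); o=T[:3,3]
    return o+d*(z-o[2])/d[2]
E
python3 - <<'E'
from h import *
print(arm.grip_depth,arm.current_t())
for n in ['top','side','wrist']:
    c=arm.get_calibration(n); im=save(n,n+'0.png')
    print(n,np.round(c['intrinsics'],1).tolist(),np.round(c['cam_to_world'],3).tolist())
    if n=='top': cv2.imwrite('pics/top0.png',cv2.resize(im[:,:,::-1],(800,600),interpolation=cv2.INTER_CUBIC))
print(arm.current_tool_rot())
E
```

```text
pics
0.0188 0.0
top [[430.6, 0.0, 257.3], [0.0, 430.6, 192.5], [0.0, 0.0, 1.0]] [[0.015, -0.997, 0.074, 0.496], [-1.0, -0.017, -0.025, 0.018], [0.026, -0.074, -0.997, 1.064], [0.0, 0.0, 0.0, 1.0]]
side [[415.0, 0.0, 248.0], [0.0, 415.0, 189.8], [0.0, 0.0, 1.0]] [[0.976, -0.129, 0.177, 0.383], [-0.218, -0.498, 0.839, -0.882], [-0.021, -0.858, -0.514, 0.615], [0.0, 0.0, 0.0, 1.0]]
wrist [[327.7, 0.0, 253.3], [0.0, 327.7, 193.4], [0.0, 0.0, 1.0]] [[0.257, 0.934, 0.249, 0.09], [0.966, -0.248, -0.069, 0.624], [-0.002, 0.258, -0.966, 0.383], [0.0, 0.0, 0.0, 1.0]]
[[-9.66438128e-01  2.56899236e-01 -3.55437130e-04]
 [ 2.56899455e-01  9.66437734e-01 -8.81244412e-04]
 [ 1.17116839e-04 -9.42979805e-04 -9.99999549e-01]]
```

View pics/top0.png

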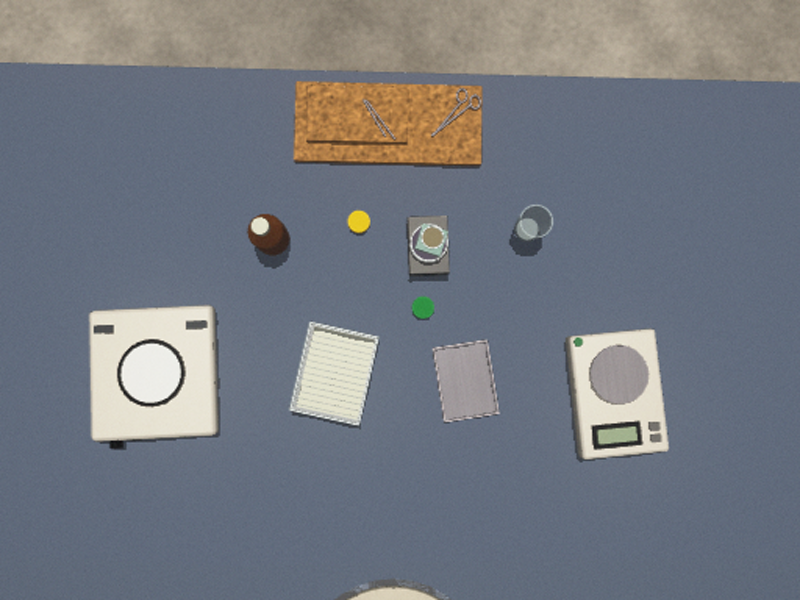

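View pics/raw_side0.png

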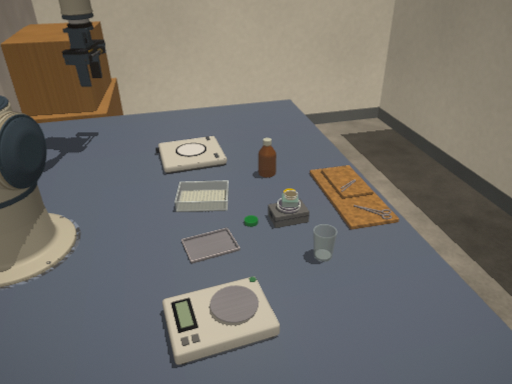

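The top view (pixels at 800×600) shows:
- pile at about (429,241)
- light glass at (151,372)
- chamber at (335,374)
- tray at (466,381)
- pan at (619,375)
- bottle at (268,235) and beaker at (533,225)
- the green dish at (423,307) and the yellow one at (359,222), both to be left alone

The side view agrees with this layout. Next I'll take coarse positions and wrist shots over each station on the way to the pile.

```bash
cat >> h.py <<'E'
def R(yaw):  # tool down, tool x at angle yaw (deg) in world
    a=np.radians(yaw); return np.array([[np.cos(a),np.sin(a),0],[np.sin(a),-np.cos(a),0],[0,0,-1.]])
E
python3 - <<'E'
from h import *
import json
c=arm.get_calibration('top')
for n,uv,z in [('glass',(151,372),.03),('chamber_rim',(335,374),.03),('tray_rim',(466,381),.008),('pan',(619,375),.044),('pile_box',(429,246),.034),('smalldish',(433,237),.077),('bottle',(260,226),.115),('beaker',(538,218),.07),('green',(423,307),.011)]:
    print(n,ray(c,np.array(uv)*.64,z).round(4))
cals={}
ims=[]
for n,uv,z in [('glass',(151,372),.03),('chamber',(335,374),.003),('tray',(466,381),.002),('pan',(619,375),.044),('pile',(429,241),.05)]:
    p=ray(c,np.array(uv)*.64,z)
    yaw=180 if 1 else 0
    try: arm.move_to([p[0],p[1],.24],R(yaw))
    except Exception as e: print(n,repr(e)); continue
    w=arm.get_calibration('wrist'); im=save('wrist','w_'+n+'.png')
    cals[n]={k:np.array(v).tolist() for k,v in w.items()}
    ims.append(cv2.resize(im,None,fx=.78,fy=.78,interpolation=cv2.INTER_AREA)[:, :, ::-1])
    print(n,arm.current_t(),arm.current_joint_positions())
json.dump(cals,open('cals.json','w'))
m=np.vstack([np.hstack(ims[0:2]),np.hstack(ims[2:4])]); cv2.imwrite('pics/stations.png',m); print(m.shape)
cv2.imwrite('pics/pile1.png',cv2.resize(cv2.imread('pics/raw_w_pile.png'),(800,600),interpolation=cv2.INTER_CUBIC))
E
```

```text
glass [0.4579 0.3713 0.03  ]
chamber_rim [0.4587 0.093  0.03  ]
tray_rim [ 0.4499 -0.1102  0.008 ]
pan [ 0.4638 -0.3392  0.044 ]
pile_box [ 0.6579 -0.048   0.034 ]
smalldish [ 0.6647 -0.051   0.077 ]
bottle [0.6692 0.1977 0.115 ]
beaker [ 0.6978 -0.2093  0.07  ]
green [ 0.5646 -0.0412  0.011 ]
glass 1.625 [ 3.33304056e+01  2.23359500e+01  7.71400582e+01  1.10853317e-02
  8.05443370e+01 -5.67224576e+01]
chamber 2.75 [ 4.51384152e+00  1.18165058e+01  9.28653154e+01  1.71608683e-02
  7.53014215e+01 -8.55543440e+01]
tray 3.6333 [-2.11095467e+01  1.14018306e+01  9.34377992e+01  2.06524089e-02
  7.51716322e+01 -1.11181274e+02]
pan 4.5917 [-4.19850822e+01  2.09650369e+01  7.92971457e+01  2.21499581e-02
  7.97600266e+01 -1.32077251e+02]
pile 5.975 [-9.29996537e+00  2.89121309e+01  6.58803560e+01 -1.97432863e-02
  8.52047988e+01 -9.92161409e+01]
(600, 798, 3)
```

View pics/stations.png

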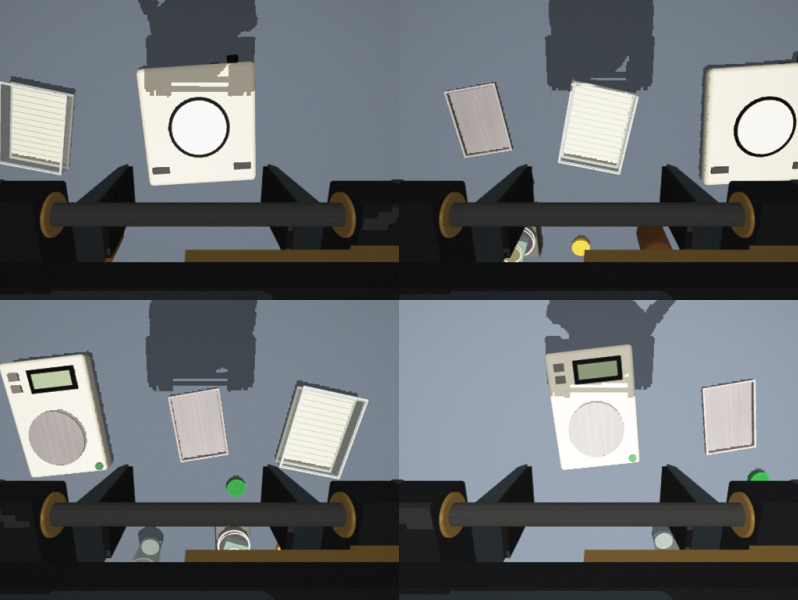

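View pics/pile1.png

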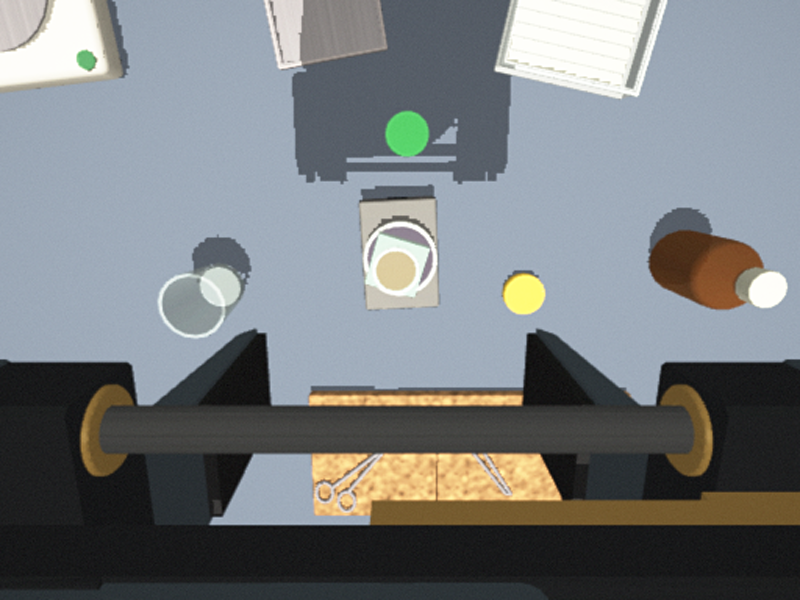

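The station shots show the glass ring, chamber, tray and pan. The pile is at (400,255) in the wrist picture, with the small dish at (396,270). I'll enlarge these for precise reading.

```bash
python3 - <<'E'
import cv2,numpy as np
def crop(n,cx,cy,w,h,s):
    im=cv2.imread(f'pics/raw_w_{n}.png'); x0,y0=int(cx-w/2),int(cy-h/2)
    o=cv2.resize(im[y0:y0+h,x0:x0+w],(w*s,h*s),interpolation=cv2.INTER_CUBIC); 
    for i in range(0,w,20): cv2.line(o,(i*s,0),(i*s,6),(0,0,255),1)
    for i in range(0,h,20): cv2.line(o,(0,i*s),(6,i*s),(0,0,255),1)
    print(n,x0,y0); return o
a=[crop('glass',255,165,100,100,4),crop('chamber',255,165,100,150,4)[:600:],crop('tray',255,165,100,100,4),crop('pan',255,165,100,100,4)]
b=np.zeros((600,800,3),np.uint8)
b[:,:400]=crop('chamber',255,162,100,150,4); b[:,400:]=crop('tray',255,162,100,150,4)
cv2.imwrite('pics/rect.png',b)
cv2.imwrite('pics/pilec.png',crop('pile',256,160,80,80,7))
# circles
for n,c,r in [('glass',(255,163),60),('pan',(255,165),50)]:
    im=cv2.imread(f'pics/raw_w_{n}.png'); g=cv2.cvtColor(im,cv2.COLOR_BGR2GRAY); 
    if n=='glass': m=(g<70)
    else: m=(g<225)
    M=np.zeros_like(g); cv2.circle(M,c,45,255,-1); m=((m*255)&M).astype(np.uint8)
    cs,_=cv2.findContours(m,cv2.RETR_EXTERNAL,cv2.CHAIN_APPROX_NONE)
    for k in sorted(cs,key=len)[-2:]:
        if len(k)>20: print(n,cv2.fitEllipse(k))
E
```

```text
glass 205 115
chamber 205 90
tray 205 115
pan 205 115
chamber 205 87
tray 205 87
pile 216 120
glass ((254.719970703125, 162.64846801757812), (75.71976470947266, 76.55742645263672), 86.8921890258789)
pan ((252.2943115234375, 167.7605743408203), (71.2506332397461, 76.28020477294922), 3.4474802017211914)
```

View pics/rect.png

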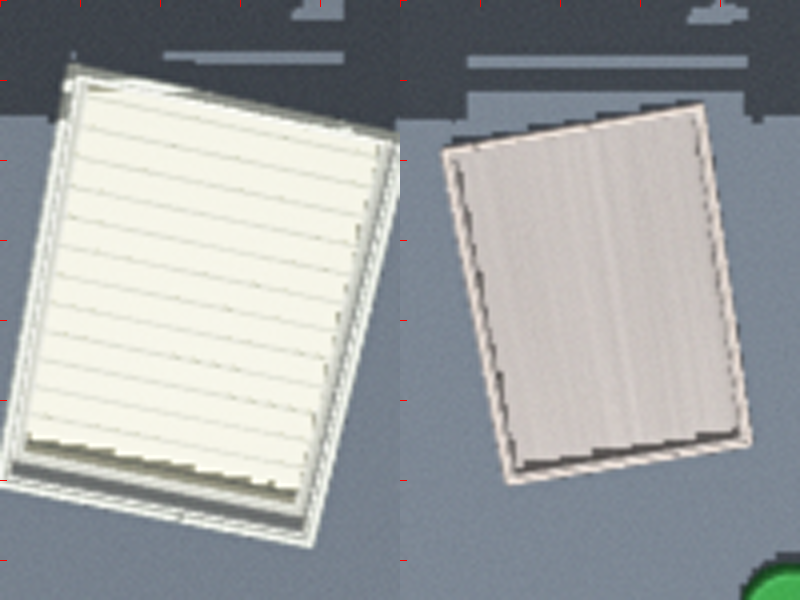

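View pics/pilec.png

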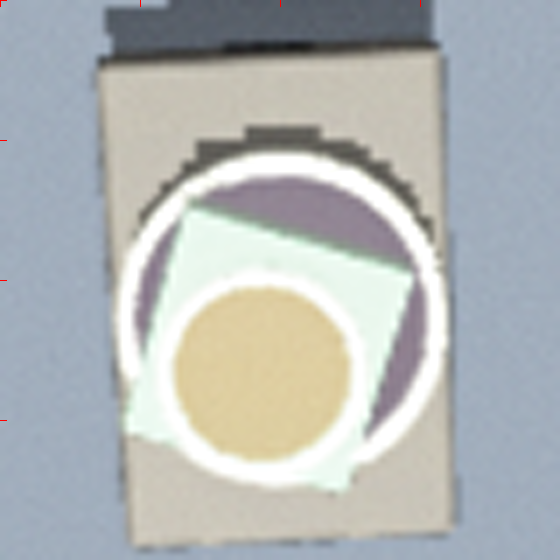

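Corners read from the crops (crop pixels):
- **Tray rim:** (444,150), (704,103), (752,443), (510,484)
- **Chamber rim:** (70,66), (400,137), (312,547), (3,485)
- **Box top:** (98,62), (440,46), (456,532), (133,548)
- **Block top:** (187,205), (413,272), (345,490), (125,432)
- **Small dish:** centre (262,378)
- **Large dish:** centre (282,318)

```bash
cat > meas.py <<'E'
from h import *
import json
C=json.load(open('cals.json'))
def rect(n,pts,off,s,z):
    P=np.array([ray(C[n],(np.array(p)+.5)/s+off-.5,z)[:2] for p in pts])
    L=[np.linalg.norm(P[i]-P[i-1]) for i in range(4)]
    r=cv2.minAreaRect((P*1000).astype(np.float32))
    d=(P[2]+P[3]-P[0]-P[1]); print(n,'centre',P.mean(0).round(4),'sides',np.round(L,4),'axis',round(np.degrees(np.arctan2(d[1],d[0])),1),
      'axis2',round(np.degrees(np.arctan2(*(P[1]+P[2]-P[0]-P[3])[::-1])),1))
rect('tray',[(44,150),(304,103),(352,443),(110,484)],(205,87),4,.008)
rect('chamber',[(70,66),(400,137),(312,547),(3,485)],(205,87),4,.03)
rect('pile',[(98,62),(440,46),(456,532),(133,548)],(216,120),7,.034)
rect('pile',[(187,205),(413,272),(345,490),(125,432)],(216,120),7,.066)
for n,c,r,z in [('small',(262,378),106,.077),('large',(282,318),166,.049)]:
    f=lambda p: ray(C['pile'],(np.array(p)+.5)/7+(216,120)-.5,z)
    print(n,f(c).round(4),'dia',np.linalg.norm(f((c[0]-r,c[1]))-f((c[0]+r,c[1]))).round(4))
for n,c,r,z in [('glass',(254.7,162.65),38,.03),('pan',(252.3,167.8),36,.044)]:
    print(n,ray(C[n],c,z).round(4),'dia',np.linalg.norm(ray(C[n],(c[0]-r,c[1]),z)-ray(C[n],(c[0]+r,c[1]),z)).round(4))
E
python3 meas.py
python3 - <<'E'
import cv2
im=cv2.imread('pics/raw_w_pan.png')[115:215,205:305]
a=cv2.resize(im,(600,600),interpolation=cv2.INTER_CUBIC); cv2.imwrite('pics/pan.png',a)
E
```

```text
tray centre [ 0.4502 -0.1067] sides [0.1163 0.0862 0.1162 0.0856] axis 9.6 axis2 100.0
chamber centre [0.4603 0.0968] sides [0.1369 0.1041 0.1372 0.1056] axis -10.5 axis2 78.2
pile centre [ 0.6602 -0.0443] sides [0.0894 0.0605 0.089  0.0604] axis 3.0 axis2 92.7
pile centre [ 0.6628 -0.0469] sides [0.0401 0.0392 0.0391 0.0388] axis -16.1 axis2 74.1
small [ 0.6652 -0.0478  0.077 ] dia 0.0348
large [ 0.6602 -0.0444  0.049 ] dia 0.0582
glass [0.4549 0.3743 0.03  ] dia 0.0975
pan [ 0.4659 -0.3381  0.044 ] dia 0.0896
```

View pics/pan.png

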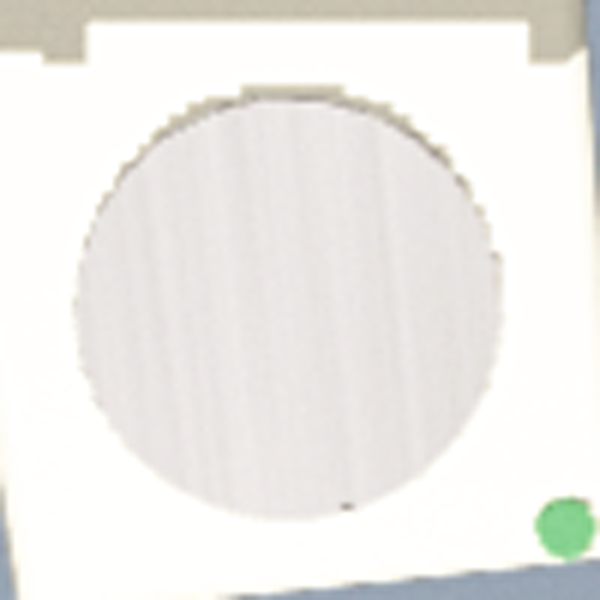

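All sizes agree with the nominal ones. The refined pan centre gives pixel (252.7,166.1). Picking the small dish now, keeping the same yaw for picking and placing so any camera bias cancels.

```bash
cat >> h.py <<'E'
def pick(xy,tip,yaw,close):
    arm.grip(.09)
    arm.move_to([*xy,max(tip+.06,.12)],R(yaw)); arm.move_l([*xy,tip],feed=.08)
    f0=arm.current_force(); arm.grip(close)
    print('gripped w',round(arm.current_width(),4),'F',round(arm.current_grasp_force(),1),'dF',np.round(arm.current_force()-f0,2))
    arm.move_l([*xy,tip+.02],feed=.05); arm.move_l([*xy,.2],feed=.15)
    print('lift w',round(arm.current_width(),4),round(arm.current_grasp_force(),1),'t',arm.current_t())
def place(xy,tip,yaw,rel):
    arm.move_to([*xy,.2],R(yaw)); arm.move_l([*xy,tip+.015],feed=.15)
    arm.move_l([*xy,tip+.002],feed=.03); arm.sleep(.15)
    f0=arm.current_force()[2]; z=tip+.002
    while z>tip-.0015:
        z-=.0004; arm.move_l([*xy,z],feed=.01); d=arm.current_force()[2]-f0
        if abs(d)>1.5: break
    print('down at',round(z-tip,4),'dF',round(d,2)); arm.grip(rel); arm.sleep(.1)
    arm.move_l([*xy,z+.02],feed=.05); arm.move_l([*xy,.2],feed=.2); arm.grip(.09)
    print('t',arm.current_t())
E
python3 - <<'E'
from h import *
import json
C=json.load(open('cals.json'))
pan=ray(C['pan'],(252.7,166.1),.044)[:2]; print(pan)
pick((.6652,-.0478),.069,180,.025)
place(pan,.047,180,.05)
w=arm.get_calibration('wrist'); a=save('wrist','a_pan.png')
arm.move_to([.6579,-.0465,.24],R(180)); w=arm.get_calibration('wrist'); b=save('wrist','w_pile2.png')
C['pile2']={k:np.array(v).tolist() for k,v in w.items()}; json.dump(C,open('cals.json','w'))
print(arm.current_t())
a=cv2.resize(a[100:250,180:330],(560,560),interpolation=cv2.INTER_CUBIC); 
b=cv2.resize(b[120:200,216:296],(560,560),interpolation=cv2.INTER_CUBIC)
cv2.imwrite('pics/s1.png',np.hstack([cv2.resize(a,(240,240)),np.zeros((240,0,3),np.uint8)])[:,:,::-1])
o=np.zeros((560,800,3),np.uint8); o[:,:560]=b; o[:240,560:]=cv2.resize(a,(240,240)); cv2.imwrite('pics/s1.png',o[:,:,::-1])
E
```

```text
[ 0.46372319 -0.33761501]
gripped w 0.0249 F 0.0 dF [ 0.23  0.54 -1.07]
lift w 0.025 0.0 t 10.1333
down at -0.0016 dF 0.74
t 18.3167
19.7417
```

View pics/s1.png

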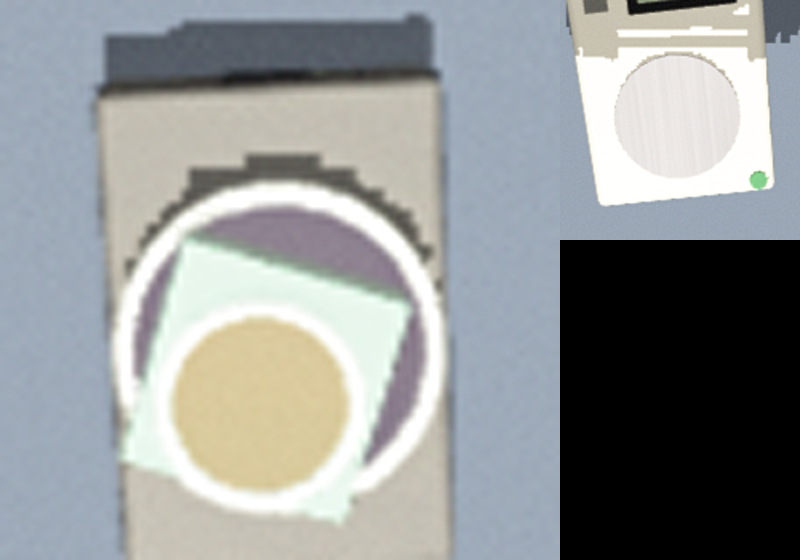

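The grasp missed: the dish is still at about (262,408) on the untouched pile and the pan is empty. I'll descend again, check the actual TCP position and look from the side.

```bash
python3 - <<'E'
from h import *
import json
C=json.load(open('cals.json'))
f=lambda p,z: ray(C['pile2'],(np.array(p)+.5)/7+(216,120)-.5,z).round(4)
print('small',f((260,406),.077),'large',f((281,347),.049)); print(np.round(np.array(C['pile2']['cam_to_world'])-C['pile']['cam_to_world'],4)[:,3])
c=f((260,406),.077)
arm.move_to([c[0],c[1],.13],R(180)); arm.move_l([c[0],c[1],.069],feed=.08); print(arm.current_ee_pos(),arm.current_t(),arm.current_force())
im=save('side','sd.png'); cs=arm.get_calibration('side'); print(pix(cs,[c[0],c[1],.069]))
t=save('top','sdt.png'); ct=arm.get_calibration('top'); print(pix(ct,[c[0],c[1],.069]))
u,v=pix(cs,[c[0],c[1],.08]).astype(int)
cv2.imwrite('pics/sdc.png',cv2.resize(im[v-50:v+50,u-65:u+65],(780,600),interpolation=cv2.INTER_CUBIC)[:,:,::-1])
E
```

```text
small [ 0.6646 -0.0478  0.077 ] large [ 0.66   -0.0442  0.049 ]
[-0.0051  0.0003 -0.0002  0.    ]
[ 0.66491865 -0.04782773  0.06939397] 21.175 [-0.20356355  0.19502645  0.03342704]
[289.82856957 196.4719965 ]
[275.49282969 152.2640044 ]
```

View pics/sdc.png

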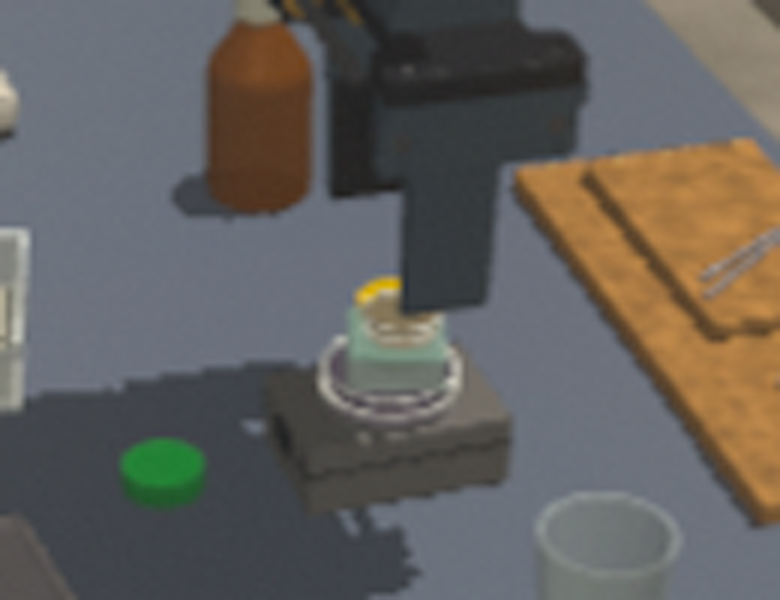

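The side view shows the near finger's tip ending at about (447,308), at dish level or a bit above and apparently shifted in +x. I'll compare that with where the calibration says the tip should be.

```bash
python3 - <<'E'
from h import *
cs=arm.get_calibration('side'); p=arm.current_ee_pos(); print(p,arm.current_tool_rot().round(4).tolist(),arm.current_width())
u,v=pix(cs,[.6646,-.0478,.08]).astype(int); o=np.array([u-65,v-50])
cr=lambda P:((pix(cs,P)-o)*6).round(0)
for dx in(-.016,.016):
  for dy in (-.0455,-.059): print('tip',dx,dy,cr([p[0]+dx,p[1]+dy,p[2]]))
print('dish top',cr([.6646,-.0478,.077]),'box corners',[cr([.6602+a,-.0443+b,.034]) for a,b in((-.045,-.031),(.045,-.031))],[cr([.6602+a,-.0443+b,0]) for a,b in((-.045,-.031),(.045,-.031))])
for j in (-.016,.016): print('if tip x+off z', cr([p[0]+j,p[1]-.059,p[2]+.01]))
E
```

```text
[ 0.66499783 -0.04786291  0.06959807] [[-1.0, -0.0, 0.001], [-0.0, 1.0, -0.0001], [-0.001, -0.0001, -1.0]] 0.08963353979720096
tip -0.016 -0.0455 [392. 389.]
tip -0.016 -0.059 [402. 408.]
tip 0.016 -0.0455 [469. 378.]
tip 0.016 -0.059 [480. 397.]
dish top [396. 310.] box corners [array([297., 450.]), array([506., 419.])] [array([296., 517.]), array([502., 486.])]
if tip x+off z [403. 386.]
if tip x+off z [481. 375.]
```

```bash
python3 - <<'E'
from h import *
import json
C=json.load(open('cals.json'))['pile']
old=cv2.imread('pics/raw_sd.png')[:,:,::-1]; im=save('side','sd2.png')
print('diff',np.abs(im.astype(int)-old).max())
# wrist view: in tool frame, project tip corners
arm_T=np.array(C['cam_to_world']); p=arm.current_ee_pos(); w=arm.get_calibration('wrist')
for dx in(-.016,.016):
  for dy in (-.0455,.0455):
    for dz in (0,.04): print(dx,dy,dz,(pix(w,[p[0]+dx,p[1]+dy,p[2]+dz])/.64).round(0))
save('wrist','wr.png'); x=cv2.imread('pics/raw_wr.png'); cv2.imwrite('pics/wr.png',cv2.resize(x,(800,600),interpolation=cv2.INTER_CUBIC))
E
```

```text
diff 45
-0.016 -0.0455 0 [285. 306.]
-0.016 -0.0455 0.04 [260. 337.]
-0.016 0.0455 0 [503. 306.]
-0.016 0.0455 0.04 [526. 337.]
0.016 -0.0455 0 [289. 377.]
0.016 -0.0455 0.04 [266. 421.]
0.016 0.0455 0 [499. 377.]
0.016 0.0455 0.04 [520. 421.]
```

View pics/wr.png

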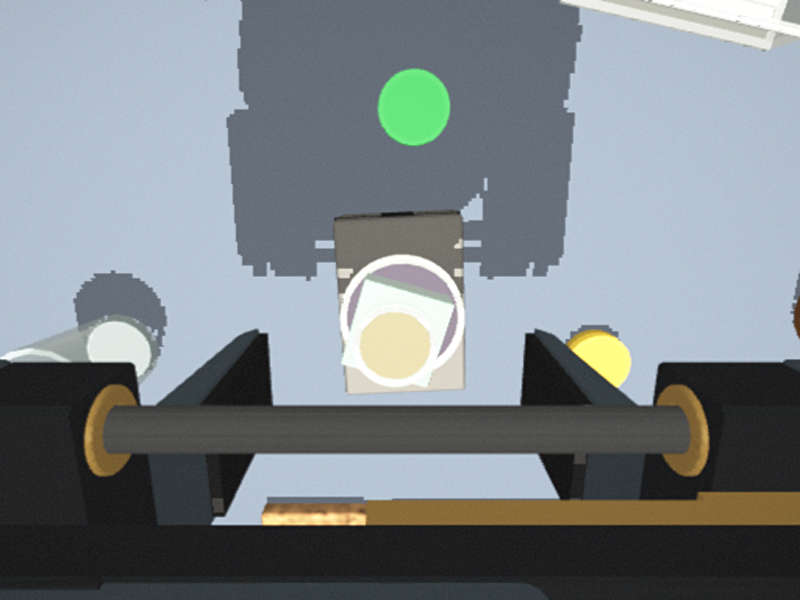

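The diff only shows sensor noise. In the wrist picture the actual finger ends are at (268,331) and (526,331). The reported TCP projects to row 306, so the real fingertips sit about 33 mm above it, and the side view agrees. I'll measure this offset by lightly touching free bench with closed fingers.

```bash
python3 - <<'E'
from h import *
p=arm.current_ee_pos(); arm.move_l([p[0],p[1],.13],feed=.2)
x,y=.585,.045
arm.move_to([x,y,.05],R(180)); arm.grip(.0); arm.move_l([x,y,-.015],feed=.08); arm.sleep(.15)
f0=arm.current_force(); z=-.015; t0=arm.current_t(); print(f0,arm.current_ee_pos())
while z>-.06:
    z-=.001; arm.move_l([x,y,z],feed=.02); d=arm.current_force()[2]-f0[2]
    if abs(d)>3: break
print('contact cmd',z,'ee',arm.current_ee_pos(),d,arm.current_t()-t0)
arm.move_l([x,y,.06],feed=.15); print(arm.current_t())
E
```

```text
[-0.42729131 -0.33862509 -0.41757634] [ 0.58536068  0.04499982 -0.01451299]
contact cmd -0.03700000000000002 ee [ 0.58509559  0.04498403 -0.03634614] 13.988366333616693 5.5
31.2417
```

The fingertips end 36 mm short of the reported TCP. I'll correct for that in the helpers and redo the small dish.

```bash
cat >> h.py <<'E'
D=.0362  # real fingertips lie this far above the reported TCP (bench touch)
_pick,_place=pick,place
def pick(xy,tip,yaw,close):
    tip-=D; arm.grip(.09)
    arm.move_to([*xy,max(tip+.05,.08)],R(yaw)); arm.move_l([*xy,tip],feed=.1)
    f0=arm.current_force(); arm.grip(close)
    print('gripped w',round(arm.current_width(),4),'F',round(arm.current_grasp_force(),1),'dF',np.round(arm.current_force()-f0,2),'z',arm.current_ee_pos()[2]-tip)
    arm.move_l([*xy,tip+.015],feed=.05); arm.move_l([*xy,.15],feed=.2)
    w=arm.current_width(); print('lift w',round(w,4),round(arm.current_grasp_force(),1),'t',arm.current_t())
    return w>close+.004
def place(xy,tip,yaw,rel):
    tip-=D; arm.move_to([*xy,.15],R(yaw)); arm.move_l([*xy,tip+.015],feed=.2)
    arm.move_l([*xy,tip+.0025],feed=.04); arm.sleep(.15)
    f0=arm.current_force()[2]; z=tip+.0025
    while z>tip-.002:
        z-=.0005; arm.move_l([*xy,z],feed=.01); d=arm.current_force()[2]-f0
        if abs(d)>1.5: break
    print('down at',round(z-tip,4),'dF',round(d,2)); arm.grip(rel); arm.sleep(.1)
    arm.move_l([*xy,z+.015],feed=.06); arm.move_l([*xy,.15],feed=.25)
    print('t',arm.current_t())
def look(n,xy=(.6579,-.0465)):
    import json
    arm.move_to([*xy,.24],R(180)); arm.sleep(.1); w=arm.get_calibration('wrist'); im=save('wrist',f'w_{n}.png')
    C=json.load(open('cals.json')); C[n]={k:np.array(v).tolist() for k,v in w.items()}; json.dump(C,open('cals.json','w')); return im
E
python3 - <<'E'
from h import *
if pick((.6648,-.0478),.0695,180,.025):
    place((.4637,-.3376),.0475,180,.05)
    a=save('wrist','a_pan.png')
    b=look('pile3'); print(arm.current_t())
    o=np.zeros((560,800,3),np.uint8); o[:,:560]=cv2.resize(b[120:200,216:296],(560,560),interpolation=cv2.INTER_CUBIC); o[:240,560:]=cv2.resize(a[70:190,195:315],(240,240)); cv2.imwrite('pics/s2.png',o[:,:,::-1])
E
```

```text
gripped w 0.0337 F 30.0 dF [ 1.04 -0.43 -0.19] z 2.8162212915433527e-06
lift w 0.0335 30.0 t 35.8417
down at -0.0005 dF 8.91
t 41.6583
43.2167
```

View pics/s2.png

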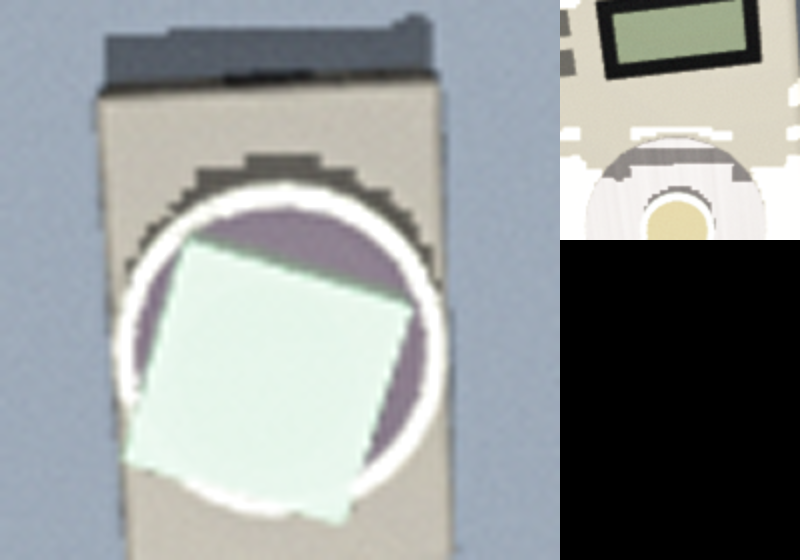

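The dish sits centred on the pan and the pile is undisturbed. Block corners are (187,238), (413,303), (345,523) and (123,463).

```bash
python3 - <<'E'
from h import *
import meas
C=json_C=__import__('json').load(open('cals.json')); 
P=np.mean([ray(C['pile3'],(np.array(p)+.5)/7+np.array((216,120))-.5,.066)[:2] for p in [(187,238),(413,303),(345,523),(123,463)]],0); print('BLOCK',P)
if np.linalg.norm(P-[.6628,-.0469])<.004 and pick(P,.0520,164,.03):
    place((.4603,.0968),.006,169,.052)
    a=save('wrist','a_ch.png')
    b=look('pile4'); print(arm.current_t())
    o=np.zeros((560,800,3),np.uint8); o[:,:560]=cv2.resize(b[120:200,216:296],(560,560),interpolation=cv2.INTER_CUBIC); o[:240,560:]=cv2.resize(a[50:200,180:330],(240,240)); cv2.imwrite('pics/s3.png',o[:,:,::-1])
E
```

```text
tray centre [ 0.4502 -0.1067] sides [0.1163 0.0862 0.1162 0.0856] axis 9.6 axis2 100.0
chamber centre [0.4603 0.0968] sides [0.1369 0.1041 0.1372 0.1056] axis -10.5 axis2 78.2
pile centre [ 0.6602 -0.0443] sides [0.0894 0.0605 0.089  0.0604] axis 3.0 axis2 92.7
pile centre [ 0.6628 -0.0469] sides [0.0401 0.0392 0.0391 0.0388] axis -16.1 axis2 74.1
small [ 0.6652 -0.0478  0.077 ] dia 0.0348
large [ 0.6602 -0.0444  0.049 ] dia 0.0582
glass [0.4549 0.3743 0.03  ] dia 0.0975
pan [ 0.4659 -0.3381  0.044 ] dia 0.0896
BLOCK [ 0.6628286  -0.04682457]
gripped w 0.0397 F 30.0 dF [ 1.41  1.4  -0.57] z 5.1446889963654985e-06
lift w 0.0396 30.0 t 47.4667
down at -0.0005 dF 15.36
t 53.25
54.4667
```

View pics/s3.png

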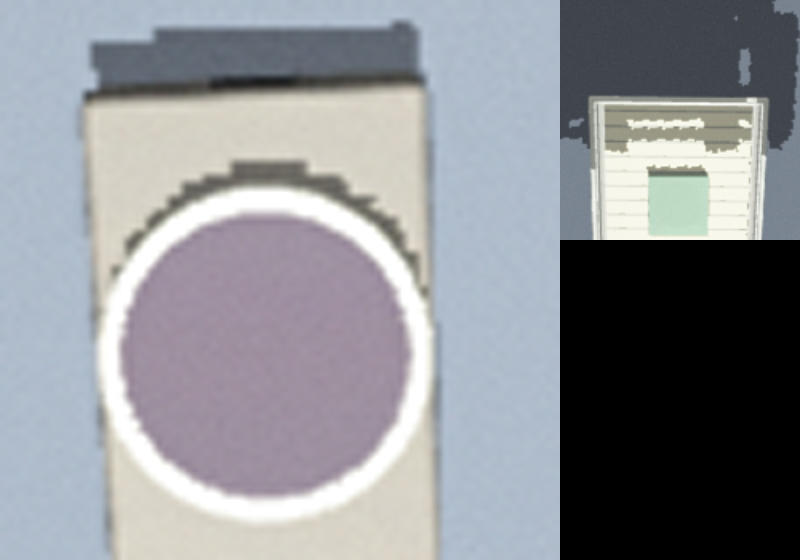

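The block is in the chamber, square to its walls. Large dish centre is at (266,354).

```bash
python3 - <<'E'
from h import *
C=__import__('json').load(open('cals.json')); 
f=lambda p,z:ray(C['pile4'],(np.array(p)+.5)/7+np.array((216,120))-.5,z)[:2]
P=f((266,354),.049); print('DISH',P,'box front corners',f((84,95),.034),f((425,82),.034))
if np.linalg.norm(P-[.660,-.0443])<.006 and pick(P,.0370,180,.048):
    place((.4549,.3743),.033,180,.07)
    a=save('wrist','a_gl.png')
    b=look('pile5'); print(arm.current_t())
    o=np.zeros((560,800,3),np.uint8); o[:,:560]=cv2.resize(b[115:215,206:306],(560,560),interpolation=cv2.INTER_CUBIC); o[:240,560:]=cv2.resize(a[70:220,180:330],(240,240)); cv2.imwrite('pics/s4.png',o[:,:,::-1])
E
```

```text
DISH [ 0.66030472 -0.04438367] box front corners [ 0.61660547 -0.07665186] [ 0.61430304 -0.01630006]
gripped w 0.0576 F 30.0 dF [-1.34  0.58  2.6 ] z 0.0001314525091282298
lift w 0.0574 30.0 t 58.7083
down at 0.002 dF -1.62
t 63.725
65.6583
```

View pics/s4.png

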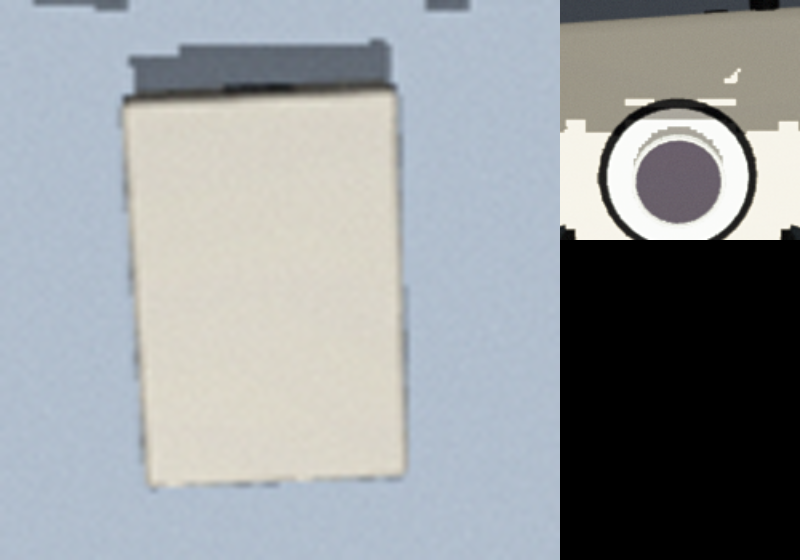

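The large dish is centred on the glass. The release triggered on a negative force reading, though, so the dish may have been let go about 2 mm high. I'll require an upward force from here on. Box top corners: (124,98), (396,92), (405,472), (150,486).

```bash
sed -i 's/if abs(d)>1.5: break/if d>2.5: break/' h.py; python3 - <<'E'
from h import *
C=__import__('json').load(open('cals.json')); 
f=lambda p,z:ray(C['pile5'],(np.array(p)+.5)/5.6+np.array((206,115))-.5,z)[:2]
Q=np.array([f(p,.034) for p in [(124,98),(396,92),(405,472),(150,486)]]); P=Q.mean(0)
d=Q[2]+Q[3]-Q[0]-Q[1]; e=Q[0]+Q[3]-Q[1]-Q[2]; e=-e
yaw=np.degrees(np.arctan2(d[1],d[0])); print(P,yaw,np.degrees(np.arctan2(e[1],e[0])),[np.linalg.norm(Q[i]-Q[i-1]).round(4) for i in range(4)])
if np.linalg.norm(P-[.660,-.0443])<.006 and pick(P,.0105,183,.052):
    place((.4502,-.1067),.0127,189.8,.078)
    arm.move_to([.4502,-.1067,.24],R(180)); arm.sleep(.1)
    a=save('wrist','a_tr.png'); t=save('top','end_top.png'); print(arm.current_t())
    o=np.zeros((560,800,3),np.uint8); o[:240,:320]=cv2.resize(a[90:240,155:355],(320,240)); o[240:,:]=cv2.resize(t[180:310,40:440],(800,260))[:320].repeat(1,0) if 0 else np.vstack([cv2.resize(t[180:310,40:440],(800,260)),np.zeros((60,800,3),np.uint8)])
    s=save('side','end_side.png'); o[:240,320:]=cv2.resize(s[110:320,100:350],(480,240))
    cv2.imwrite('pics/s5.png',o[:,:,::-1])
E
```

```text
[ 0.66003988 -0.04433405] 2.643473644701369 92.33043543910594 [np.float64(0.0896), np.float64(0.0602), np.float64(0.0875), np.float64(0.0597)]
gripped w 0.0619 F 30.0 dF [-1.49 -0.5   4.19] z 0.00017754440901040364
lift w 0.0615 30.0 t 70.0
down at -0.0005 dF 14.11
t 75.675
76.325
```

View pics/s5.png

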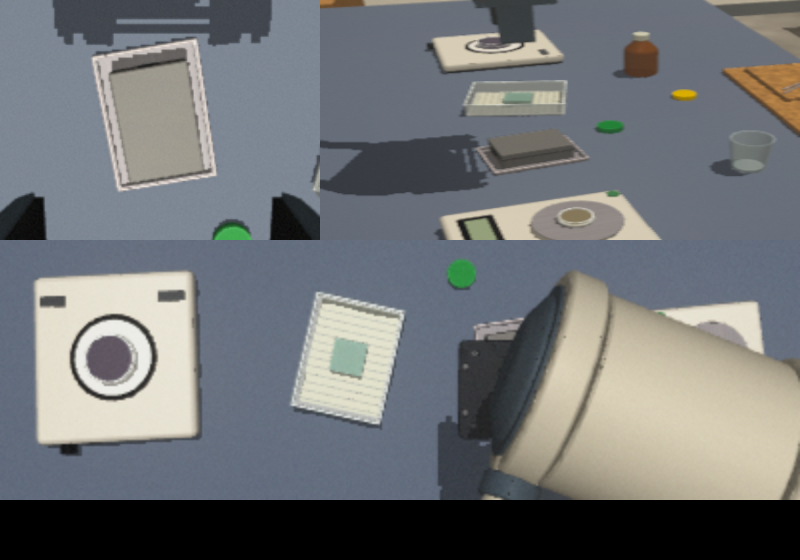

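The slide box lies inside the tray, and the dishes and block are centred at their stations. The beaker, bottle and look-alikes are where they were.

```bash
python3 -c "
from rig import arm
print(arm.sign_off())"
```

```text
the job is handed in; nothing more can be done
None
```

I've handed the job in at about 76 s: all four things are at their stations, in the order asked, and the last pictures show the beaker, bottle and look-alikes where they were. The one doubt is the large dish, which a false force reading may have released about 2 mm above the glass, though it sits centred.

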